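# Stir a feed tablet into clay pebbles at the greenhouse bench

## Robot

A 6-joint arm with a two-finger parallel gripper is mounted at the origin on the work surface. World frame = base frame: x ahead of the robot, y to its left, z up, the work surface at z = 0. Lengths are in m, angles in rad, forces in N, time in s.
With the tool pointing down it reaches from about 0.275 to 1 m from the base axis. Payload 8.4 kg.
Tool frame: the origin (TCP) lies at the very end of the fingers, on their centre line; the grasp point (between the pads) lies 19 mm behind it; z points along the fingers, y is the line along which they close (so a half turn about z gives the same grasp; the last joint's range is limited). The gripper opens to 85 mm and grips with 20 to 120 N. Pads are 22 mm wide; open, the fingers measure 114 mm over their backs; the gripper's body (76 mm by 85 mm) begins 54 mm behind the grasp point. The pads swing forward as they close: fully open they stand 13 mm farther back than shut.
Start: joints at [1.27, 0.353, 1.633, -0, 1.155, -0.002], TCP at [0.184, 0.597, 0.231] pointing down, gripper open.
Joint ranges: [-2.63, 2.63], [-0.92, 2.1], [0.06, 2.66], [-1.3, 4.44], [0, 2.69], [-3.02, 3.02]. Speed limits (rad/s): [2.22, 2.22, 2.79, 3.14, 3.14, 3.14].

## Interface

Orientations are given as a unit quaternion [x, y, z, w].
In Python, from bench import arm gives the robot as it stands. The module is installed in compiled form; this text tells all that it offers.
- The arm moves only by the shell command python3 -m jog 'ROWS' [FORCE]. ROWS is JSON, a list of rows, each a list of 3 entries, a list of its own where there are three numbers: the opening, from -1 (shut) to 1 (fully open), then the shift along the tool's x, y, z in units of 0.5 m (1.0 is 0.5 m), then the turn, a rotation vector about the tool's x, y, z in units of 360 degrees (1.0 is 360 degrees). A call has 1 to 8 rows; each row is the pose to reach, as a shift and turn from the pose commanded when the call began, along the tool's axes at that moment, turning the shorter way round; what a row does not reach only later rows make up. A row lasts 1/10 s, in which the tool goes at most 50 mm and 8.59 degrees, less where a joint would pass 70% of its speed; a pose out of reach is approached as far as the arm can. A call with a number of a shift or a turn outside -1 to 1 is refused whole. A call with a gripper value outside its range is refused whole. The fingers move at their own pace and stop on an object; FORCE is the grip in N (left out, the last holds). Time passes only in rows, so rows that repeat a pose let the fingers close. It gives the time, the measured TCP pose, the force, the opening and the grip force at its end, in the units of the state.
- arm.get_obs(): the state, without advancing time (a new reading comes with each control period).
- arm.camera(name): name is "side" or "top" or "wrist"; returns a dict with "img" (400x640x3 uint8, blue, green, red), "range_z" (400x640 float32, m along the optical axis (not along the pixel's ray), 0 where there is no reading), "mtx" (3x3 intrinsics, pixels), "world_from_camera" (4x4, takes a point from camera to world coordinates); the wrist camera has in their place "mount" (4x4, takes a point from camera to tool coordinates, whose origin is the TCP and whose axes are the flange's). Camera axes: x right, y down, z forward; pixel columns grow to the right and rows downward; lengths in m; the calibration is good to about 2 mm. A picture is of the moment at which its call begins: read the wrist's pose just before it.
- arm.sign_off(): hands the job in; it is judged then, once.
The state is a dict: "t": time; "joint_positions": joint angles; "qvel": joint speeds; "joint_torque": joint torques, N m; "position": TCP position; "ee_rot": TCP orientation; "wrist_force": force on the tool from outside, world axes, zero at the start; "torque": the same for the moment, N m; "gripper_width": finger opening in m; "grip_force": force on a finger pad.
Only numpy, scipy, OpenCV 4.12 (cv2) and the standard library are available. Lean on these libraries where they do the work, as an engineer would, in place of code of your own. Each camera call takes 0.05 s, during which the arm holds its last target. There are 200 camera calls.

## Task

Put the middle-sized of the three feed tablets into the white pot of clay pebbles, then take the stirrer from its rack and stir the pot with the tip down close to the bottom: begin on the side of the pot's blue handle and go two full turns round the pot, anticlockwise seen from above, back to the handle. Then hang the stirrer upright by its collar in the rack's slot again. All pebbles and the tablet must stay in the pot; leave the other two tablets, the bottle and the seedling where they are.

Things in the scene. Friction and masses are not known exactly. Their poses are not given: they have to be found in the camera images.
- pot: white round mixing pot with one stubby blue handle, fixed to the bench. Origin: centre of its underside. Inner floor 6 mm above the origin, inner radius 67 mm at the floor and 75 mm at the rim; rim 64 mm high, outer radius 80 mm. The handle points along the pot's +x, at 52 mm height, reaching 127 mm from the axis. z up.
- pot_q0 (a point): point on the pot's inner floor, 30 mm from the axis, on the handle's side
- pot_q1 (a point): point on the pot's inner floor, 30 mm from the axis, a quarter turn anticlockwise (seen from above) from the handle
- pot_q2 (a point): point on the pot's inner floor, 30 mm from the axis, on the far side from the handle
- pot_q3 (a point): point on the pot's inner floor, 30 mm from the axis, three quarters of a turn anticlockwise from the handle
- tablet_small: the smallest of three look-alike blue-green feed tablets: upright cylinder 18 mm in diameter, 16 mm tall, standing on the tray (its centre 14 mm above the table). Origin at its centre, z up.
- tablet_middle: the middle-sized of three look-alike blue-green feed tablets: upright cylinder 26 mm in diameter, 16 mm tall, standing on the tray (its centre 14 mm above the table). Origin at its centre, z up.
- tablet_large: the largest of three look-alike blue-green feed tablets: upright cylinder 36 mm in diameter, 16 mm tall, standing on the tray (its centre 14 mm above the table). Origin at its centre, z up.
- tray: flat grey tray, 260 x 90 mm, 6 mm thick, without a rim, fixed. Origin: centre of its underside; x along its length. The three tablets stand on it in a row along x, 80 mm apart, in any order.
- rack: grey stand with a steel fork on top, fixed. Origin: centre of its underside on the bench. The fork is two level prongs (each 18 mm wide, 10 mm thick, upper face 150 mm high) with a 20 mm wide slot between them that runs along the rack's x, from its open end at x = -60 mm to the column at x = +25 mm. Nothing stands higher than the fork.
- rack_slot (a point): point in the middle of the slot at the height of the fork's upper face (150 mm): where the stirrer's origin is when it hangs. Axes as the rack: the slot opens towards -x.
- stirrer: stirrer hanging upright in the slot by its steel collar (36 mm wide, 6 mm thick). Above it a square wooden grip, 24 x 24 mm (flat sides facing its x and y), 60 mm tall; below it a straight steel rod 12 mm in diameter with a rounded end, narrower than the slot: it can be lifted straight up or slid out of the open end. Origin: on the axis at the collar's underside; z up.
- stirrer_grip (a point): point on the stirrer's axis at which to grip it, 36 mm above the origin (30 mm above the collar's upper face)
- stirrer_tip (a point): lowest point of the stirrer, 100 mm below its origin
- bottle: bystander: amber bottle 56 mm in diameter, 130 mm tall. Origin: centre of its underside.
- seedling: bystander: seedling in a small terracotta pot, 70 mm wide at the top, pot 60 mm tall, with leaves up to 130 mm. Origin: centre of its underside.
- pebble0: one of eight lumpy reddish-brown clay pebbles in the pot, about 20 mm across. Origin at its centre.
- pebble1: one of eight lumpy reddish-brown clay pebbles in the pot, about 20 mm across. Origin at its centre.
- pebble2: one of eight lumpy reddish-brown clay pebbles in the pot, about 20 mm across. Origin at its centre.
- pebble3: one of eight lumpy reddish-brown clay pebbles in the pot, about 20 mm across. Origin at its centre.
- pebble4: one of eight lumpy reddish-brown clay pebbles in the pot, about 20 mm across. Origin at its centre.
- pebble5: one of eight lumpy reddish-brown clay pebbles in the pot, about 20 mm across. Origin at its centre.
- pebble6: one of eight lumpy reddish-brown clay pebbles in the pot, about 20 mm across. Origin at its centre.
- pebble7: one of eight lumpy reddish-brown clay pebbles in the pot, about 20 mm across. Origin at its centre.

How it is judged:
On the way, in this order (a step that is already met when the one before it is completed fails the run):
1. the middle-sized tablet lies in the pot, let go (horizontal distance between tablet_middle and pot below 0.07 m and z of tablet_middle in the frame of pot below 0.05 m and contact force between the fingers and tablet_middle below 0.05 N), for 0.2 s.
2. the stirrer's tip, down among the pebbles, passes at the handle side (horizontal distance between stirrer_tip and pot_q0 below 0.02 m and z of stirrer_tip in the frame of pot below 0.026 m), for 0.02 s.
3. the stirrer's tip, down among the pebbles, passes a quarter turn on (pot +y) (horizontal distance between stirrer_tip and pot_q1 below 0.02 m and z of stirrer_tip in the frame of pot below 0.026 m), for 0.02 s.
4. the stirrer's tip, down among the pebbles, passes opposite the handle (pot -x) (horizontal distance between stirrer_tip and pot_q2 below 0.02 m and z of stirrer_tip in the frame of pot below 0.026 m), for 0.02 s.
5. the stirrer's tip, down among the pebbles, passes three quarters round (pot -y) (horizontal distance between stirrer_tip and pot_q3 below 0.02 m and z of stirrer_tip in the frame of pot below 0.026 m), for 0.02 s.
6. the stirrer's tip, down among the pebbles, passes once more at the handle side (all of step 2), for 0.02 s.
7. the stirrer's tip, down among the pebbles, passes once more a quarter turn on (pot +y) (all of step 3), for 0.02 s.
8. the stirrer's tip, down among the pebbles, passes once more opposite the handle (pot -x) (all of step 4), for 0.02 s.
9. the stirrer's tip, down among the pebbles, passes once more three quarters round (pot -y) (all of step 5), for 0.02 s.
10. the stirrer's tip, down among the pebbles, passes finally at the handle side (all of step 6), for 0.02 s.
At the end, for the whole second after the job is handed in: Stirrer at rest, upright (0.12 rad), collar on the rack's fork (origin within 9 mm of the slot's middle line, 35 mm along it, 5 mm in height); middle tablet and 8 pebbles in the pot (within 70 mm of its axis, below 50 mm); one of pebbles 0-3 and one of 4-7 over 10 mm from their starts (x of stirrer in the frame of rack_slot between -0.035 and 0.036 m and y of stirrer in the frame of rack_slot between -0.009 and 0.009 m and z of stirrer in the frame of rack_slot between -0.004 and 0.005 m and angle between stirrer's own z axis and vertical below 0.12 rad and linear speed of stirrer below 0.03 m/s and horizontal distance between each of pebble0, pebble1, pebble2, pebble3, pebble4, pebble5, pebble6, pebble7, tablet_middle and pot below 0.07 m and z of each of pebble0, pebble1, pebble2, pebble3, pebble4, pebble5, pebble6, pebble7, tablet_middle in the frame of pot below 0.05 m and distance of any of pebble0, pebble1, pebble2, pebble3 from where it was at the start of the episode above 0.01 m and distance of any of pebble4, pebble5, pebble6, pebble7 from where it was at the start of the episode above 0.01 m); the robot touches nothing.
It fails at once if the small or the large tablet is moved by more than 30 mm (distance of any of tablet_small, tablet_large from where it was at the start of the episode above 0.03 m).
It fails at once if the bottle or the seedling is moved by more than 30 mm or tipped by more than 0.4 rad ((distance of bottle from where it was at the start of the episode above 0.03 m or angle between bottle's own z axis and vertical above 0.4 rad) or (distance of seedling from where it was at the start of the episode above 0.03 m or angle between seedling's own z axis and vertical above 0.4 rad)).
It also fails if it takes over 72 s, if anything falls off the work surface, if the arm or the gripper's body presses on something with over 40 N, if the wrist force passes 120 N, or if a joint passes its speed limit or range.

## Working session

There is one attempt and no reset: what is moved stays moved. The work goes in short steps, Python scripts to look and compute and a shell command to move; the robot and the scene stay as the last step left them, time stands still between calls to the robot, and variables do not carry over. Pictures are saved under pics/ and viewed, at most 11 in all, crops included, and the job is handed in when it is done.

```bash
mkdir -p pics
python3 - <<'E'
from bench import arm
import cv2,numpy as np
o=arm.get_obs();print({k:np.round(v,3).tolist() for k,v in o.items()})
for n in("top","side"):
    c=arm.camera(n);cv2.imwrite(f"pics/{n}0.png",c["img"]);np.savez(f"{n}0.npz",**c)
    print(n,np.round(c["mtx"],1).tolist(),np.round(c["world_from_camera"],3).tolist())
E
```

```text
{'t': 0.0, 'joint_positions': [1.27, 0.354, 1.634, 0.0, 1.155, -0.002], 'qvel': [-0.001, -0.0, 0.001, 0.001, 0.0, 0.0], 'joint_torque': [-0.0, -60.525, -34.206, -0.0, 0.009, -0.0], 'position': [0.184, 0.597, 0.231], 'ee_rot': [0.149, 0.989, -0.001, -0.0], 'wrist_force': [0.096, -1.349, 0.285], 'torque': [0.015, -0.037, -0.061], 'grip_force': 0.0, 'gripper_width': 0.085}
top [[517.6, 0.0, 323.9], [0.0, 517.6, 193.9], [0.0, 0.0, 1.0]] [[-0.005, -0.991, 0.131, 0.438], [-1.0, 0.004, -0.006, 0.01], [0.006, -0.131, -0.991, 1.525], [0.0, 0.0, 0.0, 1.0]]
side [[368.5, 0.0, 316.4], [0.0, 368.5, 206.8], [0.0, 0.0, 1.0]] [[0.857, -0.297, 0.42, 0.242], [-0.515, -0.494, 0.701, -0.585], [-0.001, -0.817, -0.577, 0.622], [0.0, 0.0, 0.0, 1.0]]
```

View pics/top0.png

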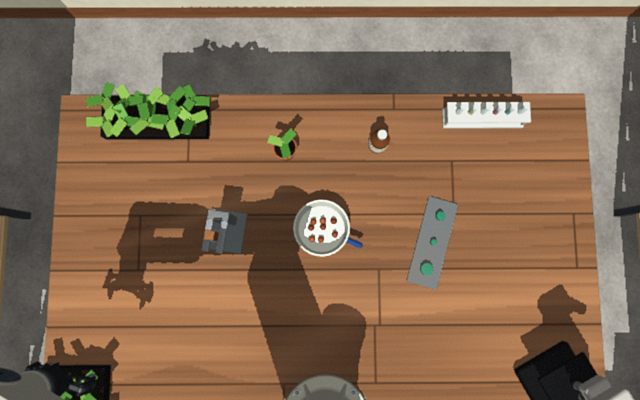

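View pics/side0.png

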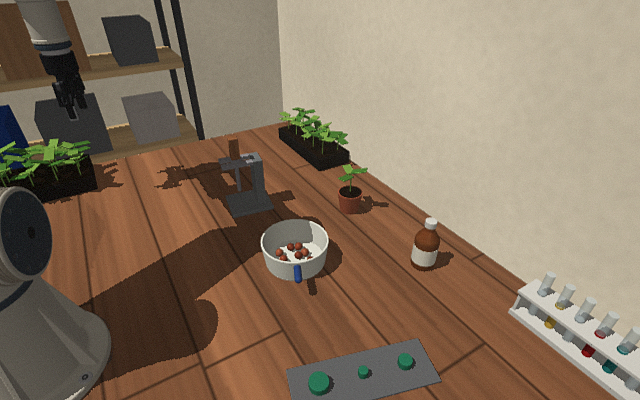

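Top view: pot at (322,228) with its handle towards (360,244), rack near (225,231), tray at (433,242). The tablets are middle-sized at (440,215), small at (433,241) and large at (427,268). The bottle is at (379,137) and the seedling at (285,143). The side view agrees. Next I'll measure from depth.

```bash
cat > h.py <<'E'
import numpy as np,cv2
def cloud(c):
    z=c["range_z"];v,u=np.mgrid[:400,:640];K=c["mtx"]
    p=np.stack([(u-K[0,2])*z/K[0,0],(v-K[1,2])*z/K[1,1],z],-1)
    T=c["world_from_camera"];return p@T[:3,:3].T+T[:3,3]
def hsv(c): return cv2.cvtColor(c["img"],cv2.COLOR_BGR2HSV)
def rect(p): return [np.round(x,4) for x in cv2.minAreaRect(p[:,:2].astype(np.float32))]
E
python3 - <<'E'
from h import *
np.set_printoptions(precision=4,suppress=True)
for n in("top","side"):
    c=np.load(n+"0.npz");P=cloud(c);H=hsv(c);z=P[...,2];ok=c["range_z"]>0
    print(n)
    g=(H[...,0]>68)&(H[...,0]<95)&(H[...,1]>100)&ok&(z<.04)&(P[...,0]<.6)&(P[...,1]<0)
    k,l,s,_=cv2.connectedComponentsWithStats(g.astype(np.uint8))
    for i in range(1,k):
        if s[i,4]>15:
            q=P[l==i];t=q[q[:,2]>.017];print("tab",s[i,4],t.mean(0) if len(t) else 0,len(t), cv2.minEnclosingCircle(t[:,:2].astype(np.float32)) if len(t) else 0)
    b=(H[...,0]>100)&(H[...,0]<128)&(H[...,1]>120)&ok&(abs(P[...,0]-.42)<.2)&(abs(P[...,1])<.2)&(z>.02)
    print("handle",b.sum(),P[b].mean(0),rect(P[b]))
    w=(H[...,1]<60)&ok&(z>.055)&(z<.075)&(abs(P[...,0]-.42)<.15)&(abs(P[...,1])<.12)
    q=P[w];A=np.c_[2*q[:,:2],np.ones(len(q))];s=np.linalg.lstsq(A,(q[:,:2]**2).sum(1),rcond=None)[0]
    print("pot",w.sum(),s[:2],np.sqrt(s[2]+s[0]**2+s[1]**2),cv2.minEnclosingCircle(q[:,:2].astype(np.float32)))
    r=ok&(abs(P[...,0]-.43)<.15)&(P[...,1]>.12)&(P[...,1]<.38)
    for lo,hi in((.01,.05),(.05,.135),(.14,.16),(.16,.2),(.2,.23)):
        m=r&(z>lo)&(z<hi)
        if m.sum()>5:print("rack",lo,m.sum(),P[m].mean(0),rect(P[m]))
c=np.load("top0.npz");P=cloud(c)
np.savetxt("/dev/stdout",(P[200:262:2,196:256:2,2]*1000),fmt="%3d")
cv2.imwrite("pics/rack.png",cv2.resize(np.hstack([c["img"][195:265,195:265],c["img"][190:260,290:370]]),None,fx=5,fy=5,interpolation=2))
E
```

```text
top
tab 64 [ 0.5737 -0.3379  0.0227] 54 ((0.5735287666320801, -0.33804982900619507), 0.01272745430469513)
tab 28 [ 0.4968 -0.3161  0.0224] 28 ((0.4965359568595886, -0.3169681429862976), 0.008527522906661034)
tab 116 [ 0.4201 -0.2935  0.0228] 107 ((0.42041411995887756, -0.2938273549079895), 0.017231686040759087)
handle 65 [ 0.4937 -0.0844  0.0591] [array([ 0.4934, -0.0852]), array([0.0427, 0.0119]), np.float64(67.2156)]
pot 237 [0.5372 0.0093] 0.07641500718806102 ((0.531653106212616, -0.0018319310620427132), 0.090993233025074)
rack 0.01 534 [0.5221 0.2679 0.0143] [array([0.4321, 0.2604]), array([0.1664, 0.302 ]), np.float64(80.7422)]
rack 0.05 65 [0.5589 0.2642 0.0935] [array([0.5543, 0.2793]), array([0.021 , 0.0564]), np.float64(17.2027)]
rack 0.14 628 [0.5271 0.2877 0.1498] [array([0.5231, 0.291 ]), array([0.0577, 0.1097]), np.float64(81.5729)]
rack 0.16 34 [0.5077 0.2829 0.177 ] [array([0.5054, 0.2866]), array([0.0138, 0.0298]), np.float64(50.2164)]
rack 0.2 101 [0.5101 0.2912 0.2149] [array([0.5105, 0.2924]), array([0.0248, 0.0241]), np.float64(78.6048)]
side
tab 208 [ 0.5718 -0.3
[... 1920 characters left out ...]
147 143  -4   1   0 147 146 145 150  11  15   8   8   7  12  10   9   9   3  -1  -2  -2   0  -3   3
  2  -6   4  -3  -1  -7  -6   8  -5   4   1 151 152 142   2  -7  -4   0   8   3  10  16  12   3   3   0  -4   1  -1  -3
  3   7   0   7   5   0   0   0  -1   4  -2   1   2   5   0  -2  -4  -4   4  -2   0   0  -4   2   5   0   1   3   0   3
 -2  -8   0  -1   4  -1  -5  -5   0   3   0   0  -1   3  -2   0   1   1  -6   3   0   7   6   0   5  -4   0  -4  -1   0
 -1  -7   1   1  -3   0  -1   4  -3   8   3   0   1  -1   0  -2   0  -1   1  -7   0  -3   1   0   2   1  -1   1  -4   0
 -6  -2   1   0  -4  -2  -1   2  -1 1524   2   1   0  -3   2  -2  -1  -8  -2   4  -1  -2   1  -1   3   6   5   4  -1  -1
```

View pics/rack.png

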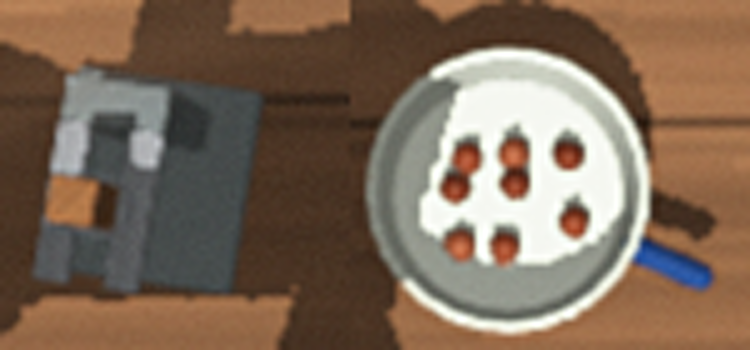

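The slot opens toward the robot (rack x ≈ yaw −8.4°), with the stirrer at about (0.510, 0.290). In the crop the pebbles are spread over the pot floor and the blue handle points to the lower right. I'll refine the pot centre and get the shifts.

```bash
cat >> h.py <<'E'
from scipy.spatial.transform import Rotation as R
def shift(*targets,yaw=None):
    "targets (world TCP) -> shift in the tool's axes, units of 0.5 m; yaw: wanted angle of tool y, deg"
    from bench import arm
    o=arm.get_obs();r=R.from_quat(o["ee_rot"]);p=np.array(o["position"]);y=r.apply([0,1,0])
    print("t",round(o["t"],2),"pos",np.round(p,4),"toolz",np.round(r.apply([0,0,1]),4),"yaw_y",round(np.degrees(np.arctan2(y[1],y[0])),2),"w",round(o["gripper_width"],4),"gf",round(o["grip_force"],1),"F",np.round(o["wrist_force"],1))
    for t in targets: print(t,"->",np.round(r.inv().apply(np.array(t)-p)/.5,4).tolist())
    if yaw is not None:
        yd=R.from_euler("z",yaw,degrees=True).apply([0,1,0]);yd=np.array([np.cos(np.radians(yaw)),np.sin(np.radians(yaw)),0])
        M=R.from_matrix(np.c_[np.cross(yd,[0,0,-1]),yd,[0,0,-1]]);print("turn",np.round((r.inv()*M).as_rotvec()/2/np.pi,4))
E
python3 - <<'E'
from h import *
from scipy.optimize import least_squares
np.set_printoptions(precision=4,suppress=True)
for n in("top","side"):
    c=np.load(n+"0.npz");P=cloud(c);H=hsv(c);z=P[...,2]
    d=np.hypot(P[...,0]-.535,P[...,1]-.005)
    w=(H[...,1]<60)&(z>.059)&(z<.07)&(d<.092)&(d>.065)
    q=P[w][:,:2]
    s=least_squares(lambda a:np.hypot(*(q-a).T)-.0775,[.535,.005],loss="soft_l1",f_scale=.002).x
    b=(H[...,0]>100)&(H[...,0]<128)&(H[...,1]>120)&(abs(P[...,0]-.5)<.08)&(abs(P[...,1]+.08)<.08)&(z>.02)
    v=P[b].mean(0)[:2]-s;print(n,s,w.sum(),"handle yaw",np.degrees(np.arctan2(v[1],v[0])),np.hypot(*v))
    m=(z>.05)&(abs(P[...,0]-.74)<.15)&(abs(P[...,1])<.25);print("bystanders",rect(P[m]))
shift((.38,.13,.33),(.5735,-.339,.13),yaw=73.8)
E
```

```text
top [0.5374 0.0096] 293 handle yaw -114.95001337983842 0.10369825798456064
bystanders [array([ 0.7001, -0.019 ]), array([0.2208, 0.3446]), np.float64(2.9838)]
side [0.5369 0.0065] 498 handle yaw -115.00695227582746 0.10575364713828561
bystanders [array([ 0.6989, -0.0166]), array([0.2181, 0.3499]), np.float64(0.7163)]
t 0.1 pos [0.1839 0.5969 0.2306] toolz [-0.0004 -0.0012 -1.    ] yaw_y 72.88 w 0.0853 gf 0.0 F [ 0.1  0.6 -1.1]
(0.38, 0.13, 0.33) -> [-0.6498, -0.7772, -0.1978]
(0.5735, -0.339, 0.13) -> [-1.2958, -1.5591, 0.2032]
turn [-0.0002 -0.     -0.0026]
```

```bash
python3 -m jog '[[1,[0,0,-0.2],[0,0,0]],[1,[-0.65,-0.777,-0.2],[0,0,0]],[1,[-0.65,-0.777,-0.2],[0,0,0]],[1,[-0.65,-0.777,-0.2],[0,0,0]],[1,[-0.65,-0.777,-0.2],[0,0,0]],[1,[-0.65,-0.777,-0.2],[0,0,0]],[1,[-0.65,-0.777,-0.2],[0,0,0]],[1,[-0.65,-0.777,-0.2],[0,0,0]]]' 40
python3 -m jog '[[0.2,[-0.5,-0.6,0],[0,0,0]],[0.2,[-0.5,-0.6,0],[0,0,0]],[0.2,[-0.5,-0.6,0],[0,0,0]],[0.2,[-0.5,-0.6,0],[0,0,0]],[0.2,[-0.5,-0.6,0],[0,0,0]],[0.2,[-0.5,-0.6,0],[0,0,0]],[0.2,[-0.5,-0.6,0],[0,0,0]],[0.2,[-0.5,-0.6,0],[0,0,0]]]'
python3 -c "
from h import *
shift((.5735,-.339,.13),yaw=73.8)"
```

```text
t: 0.9
position: [0.319, 0.2743, 0.3157]
ee_rot: [0.149, 0.989, -0.0, 0.0]
wrist_force: [0.6, -0.5, 1.0]
gripper_width: 0.0853
grip_force: 0.0
t: 1.7
position: [0.4699, -0.0868, 0.3155]
ee_rot: [0.149, 0.989, -0.0, 0.0]
wrist_force: [0.2, 0.4, 0.2]
gripper_width: 0.0512
grip_force: 0.0
t 1.7 pos [ 0.4699 -0.0868  0.3155] toolz [ 1.e-04 -2.e-04 -1.e+00] yaw_y 72.81 w 0.0512 gf 0.0 F [0.2 0.4 0.2]
(0.5735, -0.339, 0.13) -> [-0.3469, -0.4206, 0.3712]
turn [-0.      0.     -0.0027]
```

```bash
python3 -m jog '[[0.2,[-0.347,-0.42,0.37],[0,0,-0.003]],[0.2,[-0.347,-0.42,0.37],[0,0,-0.003]],[0.2,[-0.347,-0.42,0.37],[0,0,-0.003]],[0.2,[-0.347,-0.42,0.37],[0,0,-0.003]],[0.2,[-0.347,-0.42,0.37],[0,0,-0.003]],[0.2,[-0.347,-0.42,0.37],[0,0,-0.003]],[0.2,[-0.347,-0.42,0.37],[0,0,-0.003]],[0.2,[-0.347,-0.42,0.37],[0,0,-0.003]]]'
python3 -m jog '[[0.2,[0,0,0],[0,0,0]],[0.2,[0,0,0],[0,0,0]],[0.2,[0,0,0],[0,0,0]]]'
python3 - <<'E'
from h import *
from bench import arm
shift((.5735,-.339,.05),(.5735,-.339,.0085))
c=arm.camera("wrist");cv2.imwrite("pics/w1.png",c["img"])
o=arm.get_obs();T=np.eye(4);T[:3,:3]=R.from_quat(o["ee_rot"]).as_matrix();T[:3,3]=o["position"]
d=dict(c);d["world_from_camera"]=T@c["mount"];P=cloud(d);H=hsv(c);z=P[...,2]
g=(H[...,0]>68)&(H[...,0]<95)&(H[...,1]>100)&(z>.017)&(z<.04)
k,l,s,_=cv2.connectedComponentsWithStats(g.astype(np.uint8))
for i in range(1,k):
    if s[i,4]>50: print(s[i],cv2.minEnclosingCircle(P[l==i][:,:2].astype(np.float32)),P[l==i].mean(0))
E
```

```text
t: 2.5
position: [0.5726, -0.3378, 0.1271]
ee_rot: [0.141, 0.99, 0.001, -0.002]
wrist_force: [-0.5, 0.9, 0.3]
gripper_width: 0.0514
grip_force: 0.0
t: 2.8
position: [0.5738, -0.335, 0.1319]
ee_rot: [0.139, 0.99, -0.0, 0.001]
wrist_force: [-0.1, 0.3, 1.0]
gripper_width: 0.0512
grip_force: 0.0
t 2.8 pos [ 0.5738 -0.335   0.1319] toolz [ 1.1e-03 -5.0e-04 -1.0e+00] yaw_y 74.01 w 0.0512 gf 0.0 F [-0.1  0.3  1. ]
(0.5735, -0.339, 0.05) -> [-0.0014, -0.0078, 0.1638]
(0.5735, -0.339, 0.0085) -> [-0.0014, -0.0078, 0.2468]
[290   0  46  27 957] ((0.4210631251335144, -0.295396089553833), 0.017316468060016632) [ 0.427074   -0.29695851  0.02135721]
[302  99  21  22 348] ((0.4958494305610657, -0.31736281514167786), 0.00872968789190054) [ 0.49577277 -0.31728915  0.02151432]
[299 186  27  28 588] ((0.5719485878944397, -0.3397412598133087), 0.013025804422795773) [ 0.57146868 -0.33956008  0.02132001]
```

View pics/w1.png

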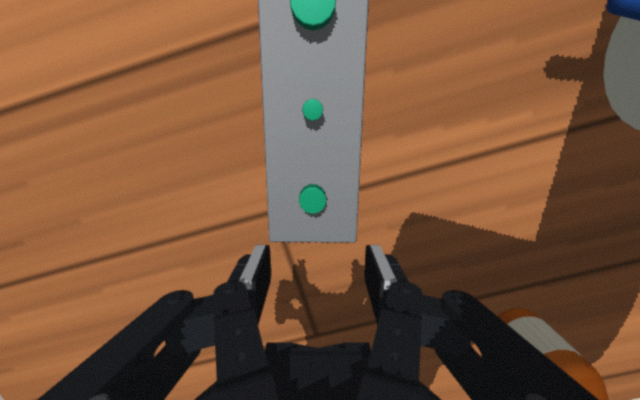

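Wrist view: the middle tablet is at (312,200), on the gripper's centre line and aligned with it, with the small one at (312,110) well clear. Descending.

```bash
python3 -m jog '[[0.2,[0,-0.009,0.08],[0,0,0]],[0.2,[0,-0.009,0.16],[0,0,0]],[0.2,[0,-0.009,0.2],[0,0,0]],[0.2,[0,-0.009,0.2],[0,0,0]],[0.2,[0,-0.009,0.2],[0,0,0]],[0.2,[0,-0.009,0.2],[0,0,0]]]'
python3 -c "
from h import *
shift((.5725,-.3395,.0085))"
```

```text
t: 3.45
position: [0.5736, -0.3407, 0.0328]
ee_rot: [0.139, 0.99, -0.001, 0.001]
wrist_force: [-0.1, 0.3, -0.3]
gripper_width: 0.0515
grip_force: 0.0
t 3.45 pos [ 0.5736 -0.3407  0.0328] toolz [ 0.0026 -0.0015 -1.    ] yaw_y 73.98 w 0.0515 gf 0.0 F [-0.1  0.3 -0.3]
(0.5725, -0.3395, 0.0085) -> [0.0028, 0.0017, 0.0486]
```

```bash
python3 -m jog '[[0.2,[0.003,0.002,0.03],[0,0,0]],[0.2,[0.003,0.002,0.047],[0,0,0]],[0.2,[0.003,0.002,0.047],[0,0,0]],[-1,[0.003,0.002,0.047],[0,0,0]],[-1,[0.003,0.002,0.047],[0,0,0]],[-1,[0.003,0.002,0.047],[0,0,0]],[-1,[0.003,0.002,0.047],[0,0,0]],[-1,[0.003,0.002,0.047],[0,0,0]]]' 40
python3 -m jog '[[-1,[0,0,0],[0,0,0]],[-1,[0,0,0],[0,0,0]],[-1,[0,0,0],[0,0,0]]]'
```

```text
t: 4.25
position: [0.5713, -0.339, 0.0075]
ee_rot: [0.14, 0.99, -0.0, 0.0]
wrist_force: [-0.4, 0.0, 0.9]
gripper_width: 0.0242
grip_force: 39.3
t: 4.55
position: [0.5714, -0.339, 0.0074]
ee_rot: [0.14, 0.99, -0.0, 0.0]
wrist_force: [-0.1, -0.9, 3.1]
gripper_width: 0.0241
grip_force: 39.5
```

```bash
python3 -m jog '[[-1,[0,0,-0.08],[0,0,0]],[-1,[0,0,-0.16],[0,0,0]],[-1,[0,0,-0.24],[0,0,0]],[-1,[0,0,-0.28],[0,0,0]],[-1,[0,0,-0.28],[0,0,0]],[-1,[0,0,-0.28],[0,0,0]]]'
python3 -c "
from h import *
shift((.512,-.005,.15))"
```

```text
t: 5.15
position: [0.5709, -0.3386, 0.1469]
ee_rot: [0.14, 0.99, 0.0, -0.0]
wrist_force: [0.5, -1.3, 0.6]
gripper_width: 0.0241
grip_force: 39.4
t 5.15 pos [ 0.5709 -0.3386  0.1469] toolz [-1.e-04  1.e-04 -1.e+00] yaw_y 73.96 w 0.0241 gf 39.4 F [ 0.5 -1.3  0.6]
(0.512, -0.005, 0.15) -> [0.2975, 0.6088, -0.0062]
```

```bash
python3 -m jog '[[-1,[0.03,0.06,-0.006],[0,0,0]],[-1,[0.07,0.14,-0.006],[0,0,0]],[-1,[0.11,0.22,-0.006],[0,0,0]],[-1,[0.15,0.3,-0.006],[0,0,0]],[-1,[0.19,0.38,-0.006],[0,0,0]],[-1,[0.23,0.46,-0.006],[0,0,0]],[-1,[0.27,0.55,-0.006],[0,0,0]],[-1,[0.298,0.609,-0.006],[0,0,0]]]'
python3 -m jog '[[-1,[0,0,0],[0,0,0]],[-1,[0,0,0],[0,0,0]],[-1,[0,0,0],[0,0,0]]]'
python3 -c "
from h import *
shift((.512,-.005,.042))"
```

```text
t: 5.95
position: [0.5099, -0.0025, 0.1483]
ee_rot: [0.139, 0.99, -0.0, -0.002]
wrist_force: [-0.5, 0.3, -0.4]
gripper_width: 0.0243
grip_force: 39.4
t: 6.25
position: [0.5117, -0.0057, 0.1493]
ee_rot: [0.14, 0.99, -0.0, -0.001]
wrist_force: [0.2, -0.9, -0.7]
gripper_width: 0.0243
grip_force: 39.5
t 6.25 pos [ 0.5117 -0.0057  0.1493] toolz [-1.5e-03 -3.0e-04 -1.0e+00] yaw_y 73.95 w 0.0243 gf 39.5 F [ 0.2 -0.9 -0.7]
(0.512, -0.005, 0.042) -> [-0.0004, 0.0016, 0.2146]
```

```bash
python3 -m jog '[[-1,[0,0,0.06],[0,0,0]],[-1,[0,0,0.12],[0,0,0]],[-1,[0,0,0.18],[0,0,0]],[-1,[0,0,0.214],[0,0,0]],[-1,[0,0,0.214],[0,0,0]],[-0.05,[0,0,0.214],[0,0,0]],[-0.05,[0,0,0.214],[0,0,0]],[-0.05,[0,0,0.214],[0,0,0]]]'
python3 -m jog '[[-0.05,[0,0,0],[0,0,0]],[-0.05,[0,0,0],[0,0,0]],[-0.05,[0,0,-0.06],[0,0,0]],[-0.05,[0,0,-0.14],[0,0,0]],[-0.05,[0,0,-0.22],[0,0,0]],[1,[0,0,-0.3],[0,0,0]],[1,[0,0,-0.4],[0,0,0]],[1,[0,0,-0.5],[0,0,0]]]'
python3 - <<'E'
from h import *
from bench import arm
shift((.5105,.2905,.32),yaw=81.6)
c=arm.camera("side");cv2.imwrite("pics/s2.png",cv2.resize(c["img"][110:300,190:400],None,fx=3,fy=3))
E
```

```text
t: 7.05
position: [0.513, -0.0053, 0.0442]
ee_rot: [0.14, 0.99, 0.0, 0.001]
wrist_force: [0.4, 0.1, -0.0]
gripper_width: 0.0405
grip_force: 0.0
t: 7.85
position: [0.5114, -0.0049, 0.2953]
ee_rot: [0.139, 0.99, -0.0, -0.0]
wrist_force: [1.8, 0.0, -0.9]
gripper_width: 0.0817
grip_force: 0.0
t 7.85 pos [ 0.5114 -0.0049  0.2953] toolz [-1.e-04 -0.e+00 -1.e+00] yaw_y 73.98 w 0.0817 gf 0.0 F [ 1.8  0.  -0.9]
(0.5105, 0.2905, 0.32) -> [0.1648, 0.5673, -0.0495]
turn [-0.     -0.     -0.0212]
```

View pics/s2.png

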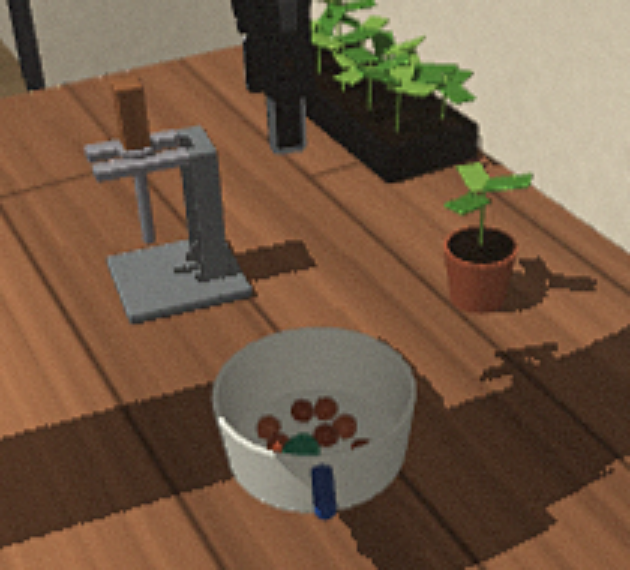

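The tablet lies in the pot at (300,445) in the crop, near the handle side. Next, the stirrer.

```bash
python3 -m jog '[[1,[0.02,0.08,-0.05],[0,0,-0.01]],[1,[0.05,0.17,-0.05],[0,0,-0.021]],[1,[0.08,0.27,-0.05],[0,0,-0.021]],[1,[0.11,0.37,-0.05],[0,0,-0.021]],[1,[0.137,0.47,-0.05],[0,0,-0.021]],[1,[0.165,0.567,-0.05],[0,0,-0.021]],[1,[0.165,0.567,-0.05],[0,0,-0.021]],[1,[0.165,0.567,-0.05],[0,0,-0.021]]]'
python3 -m jog '[[1,[0,0,0],[0,0,0]],[1,[0,0,0],[0,0,0]],[1,[0,0,0],[0,0,0]]]'
python3 - <<'E'
from h import *
from bench import arm
shift((.5105,.2905,.167),yaw=81.6)
o=arm.get_obs();c=arm.camera("wrist");cv2.imwrite("pics/w2.png",c["img"])
T=np.eye(4);T[:3,:3]=R.from_quat(o["ee_rot"]).as_matrix();T[:3,3]=o["position"]
d=dict(c);d["world_from_camera"]=T@c["mount"];P=cloud(d);z=P[...,2];print(z[z>-1].max())
m=(z>.205)&(z<.23)&(abs(P[...,0]-.51)<.04)&(abs(P[...,1]-.29)<.04);print("grip",m.sum(),rect(P[m]),P[m].mean(0))
m=(z>.146)&(z<.153)&(abs(P[...,0]-.51)<.1)&(abs(P[...,1]-.29)<.08);print("fork",m.sum(),rect(P[m]))
E
```

```text
t: 8.7
position: [0.5106, 0.2916, 0.3178]
ee_rot: [0.073, 0.997, -0.0, -0.0]
wrist_force: [0.0, -0.7, -0.6]
gripper_width: 0.0857
grip_force: 0.0
t: 9.0
position: [0.5113, 0.2889, 0.3184]
ee_rot: [0.075, 0.997, -0.0, 0.0]
wrist_force: [0.6, -0.6, 0.0]
gripper_width: 0.0852
grip_force: 0.0
t 9.0 pos [0.5113 0.2889 0.3184] toolz [ 3.e-04 -0.e+00 -1.e+00] yaw_y 81.42 w 0.0852 gf 0.0 F [ 0.6 -0.6  0. ]
(0.5105, 0.2905, 0.167) -> [0.0022, 0.0028, 0.3028]
turn [ 0.      0.     -0.0005]
0.4605812822630134
grip 709 [array([0.5082, 0.2919]), array([0.0236, 0.0235]), np.float64(82.0915)] [0.5071132  0.29224512 0.21491358]
fork 2904 [array([0.5212, 0.2902]), array([0.0562, 0.1097]), np.float64(81.6341)]
```

View pics/w2.png

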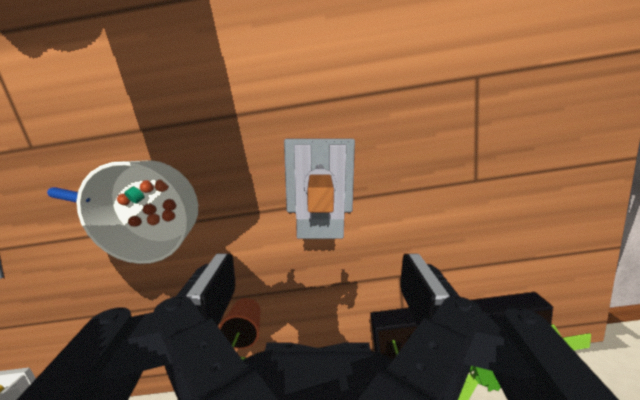

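Wrist view: the stirrer grip at (320,190) is centred between the open fingers. Descend and grip.

```bash
python3 -m jog '[[1,[0.003,0.004,0.08],[0,0,0]],[1,[0.003,0.004,0.16],[0,0,0]],[1,[0.003,0.004,0.24],[0,0,0]],[1,[0.003,0.004,0.29],[0,0,0]],[1,[0.003,0.004,0.301],[0,0,0]],[1,[0.003,0.004,0.301],[0,0,0]],[1,[0.003,0.004,0.301],[0,0,0]],[1,[0.003,0.004,0.301],[0,0,0]]]'
python3 -c "
from h import *
shift((.51,.2913,.167),yaw=81.6)"
```

```text
t: 9.85
position: [0.511, 0.2929, 0.1695]
ee_rot: [0.074, 0.997, 0.001, 0.001]
wrist_force: [-0.1, 0.5, 0.3]
gripper_width: 0.0853
grip_force: 0.0
t 9.85 pos [0.511  0.2929 0.1695] toolz [ 0.0026  0.0014 -1.    ] yaw_y 81.51 w 0.0853 gf 0.0 F [-0.1  0.5  0.3]
(0.51, 0.2913, 0.167) -> [0.0015, -0.0034, 0.005]
turn [ 0.0003  0.0004 -0.0003]
```

```bash
python3 -m jog '[[-1,[0.001,-0.002,0.004],[0,0,0]],[-1,[0.001,-0.002,0.004],[0,0,0]],[-1,[0.001,-0.002,0.004],[0,0,0]],[-1,[0.001,-0.002,0.004],[0,0,0]],[-1,[0.001,-0.002,0.004],[0,0,0]],[-1,[0.001,-0.002,0.004],[0,0,0]],[-1,[0.001,-0.002,0.004],[0,0,0]],[-1,[0.001,-0.002,0.004],[0,0,0]]]' 90
python3 -c "
from h import *
shift((.51,.2913,.167),yaw=81.6)"
python3 -m jog '[[-1,[0,0,-0.04],[0,0,0]],[-1,[0,0,-0.09],[0,0,0]],[-1,[0,0,-0.15],[0,0,0]],[-1,[0,0,-0.21],[0,0,0]],[-1,[0,0,-0.26],[0,0,0]],[-1,[0,0,-0.27],[0,0,0]],[-1,[0,0,-0.27],[0,0,0]],[-1,[0,0,-0.27],[0,0,0]]]'
python3 - <<'E'
from h import *
from bench import arm
shift((.52,-.005,.30))
for n in("top","side"):
    c=arm.camera(n);P=cloud(c);H=hsv(c);np.savez(n+"3.npz",**c)
    m=(abs(P[...,0]-.51)<.06)&(abs(P[...,1]-.29)<.06)&(P[...,2]>.16)&(P[...,2]<.28);q=P[m]
    for lo in(.18,.2,.22,.24,.26):
        s=q[(q[:,2]>lo)&(q[:,2]<lo+.02)];print(n,lo,len(s),s.mean(0) if len(s) else 0)
    if n=="side":cv2.imwrite("pics/s3.png",cv2.resize(c["img"][60:250,170:350],None,fx=3,fy=3))
E
```

```text
t: 10.65
position: [0.5095, 0.2917, 0.166]
ee_rot: [0.074, 0.997, 0.0, 0.0]
wrist_force: [-1.2, 0.5, 4.4]
gripper_width: 0.0233
grip_force: 88.5
t 10.65 pos [0.5095 0.2917 0.166 ] toolz [ 4.e-04  3.e-04 -1.e+00] yaw_y 81.52 w 0.0233 gf 88.5 F [-1.2  0.5  4.4]
(0.51, 0.2913, 0.167) -> [-0.0012, -0.0006, -0.0021]
turn [ 0.0001  0.0001 -0.0002]
t: 11.45
position: [0.5085, 0.2911, 0.2988]
ee_rot: [0.074, 0.997, -0.001, -0.001]
wrist_force: [-0.4, -0.6, -1.5]
gripper_width: 0.0233
grip_force: 88.3
t 11.45 pos [0.5085 0.2911 0.2988] toolz [-0.0022 -0.0012 -1.    ] yaw_y 81.52 w 0.0233 gf 88.3 F [-0.4 -0.6 -1.5]
(0.52, -0.005, 0.3) -> [-0.11, -0.5824, -0.0017]
top 0.18 0 0
top 0.2 0 0
top 0.22 0 0
top 0.24 0 0
top 0.26 0 0
side 0.18 18 [0.50856883 0.28708096 0.19335297]
side 0.2 35 [0.5090249  0.28727291 0.20987321]
side 0.22 35 [0.50869075 0.28681463 0.23034597]
side 0.24 36 [0.50859526 0.28704969 0.25059854]
side 0.26 34 [0.50880511 0.28666579 0.27006799]
```

View pics/s3.png

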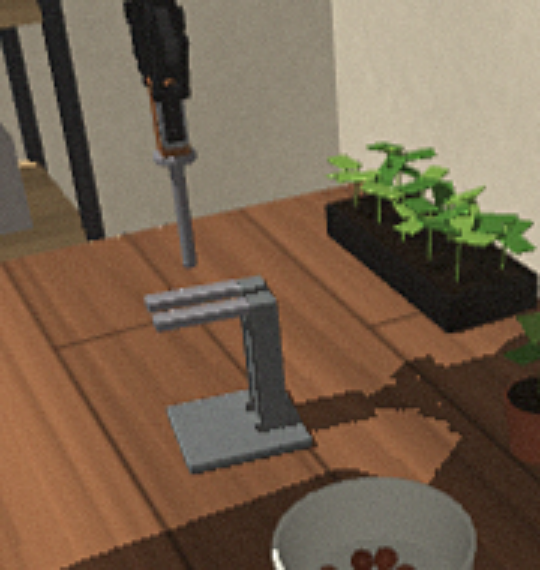

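The stirrer is held upright, with its tip above the fork. I'll find clear floor for the plunge.

Run:
```python
from h import *
np.set_printoptions(precision=3,suppress=True)
pot=np.array([.537,.008]);q0=pot+.03*np.array([np.cos(np.radians(-115)),np.sin(np.radians(-115))])
for n in("top","side"):
    c=np.load(n+"3.npz");P=cloud(c);H=hsv(c);near=np.hypot(P[...,0]-.537,P[...,1]-.008)<.07
    for nm,g in(("tab",(H[...,0]>68)&(H[...,0]<95)),("peb",((H[...,0]<14)|(H[...,0]>170)))):
        g=g&(H[...,1]>100)&near&(P[...,2]>.012)&(P[...,2]<.06)
        k,l,s,_=cv2.connectedComponentsWithStats(g.astype(np.uint8),connectivity=4)
        for i in range(1,k):
            if s[i,4]>5:
                q=P[l==i];print(n,nm,s[i,4],q.mean(0),"z",q[:,2].max(),"d_q0",np.hypot(*(q[:,:2].mean(0)-q0)))
c=np.load("top3.npz");cv2.imwrite("pics/pot3.png",cv2.resize(c["img"][195:260,290:365],None,fx=7,fy=7,interpolation=2))
```

```text
top tab 56 [ 0.515 -0.008  0.027] z 0.03888762861756789 d_q0 0.015173366428067103
top peb 49 [0.552 0.005 0.022] z 0.02891112248618488 d_q0 0.03681420051149099
top peb 49 [0.548 0.035 0.022] z 0.029671659476608214 d_q0 0.05961093201677124
top peb 21 [ 0.558 -0.027  0.023] z 0.029917372812920062 d_q0 0.034823856211028736
top peb 24 [ 0.521 -0.032  0.023] z 0.029706103838141873 d_q0 0.012879508333627684
top peb 28 [0.507 0.036 0.022] z 0.026696830388350357 d_q0 0.05739781509984313
top peb 22 [0.504 0.013 0.022] z 0.03078771270885783 d_q0 0.03741534088144107
side tab 58 [ 0.516 -0.009  0.029] z 0.03589466308388689 d_q0 0.013233177448041259
side peb 82 [0.547 0.031 0.021] z 0.026613610260114773 d_q0 0.054938694485681894
side peb 90 [ 0.551 -0.001  0.021] z 0.026795021627089355 d_q0 0.03221462693767469
side peb 72 [0.505 0.022 0.022] z 0.028501673494275903 d_q0 0.045326265262188116
```

View pics/pot3.png

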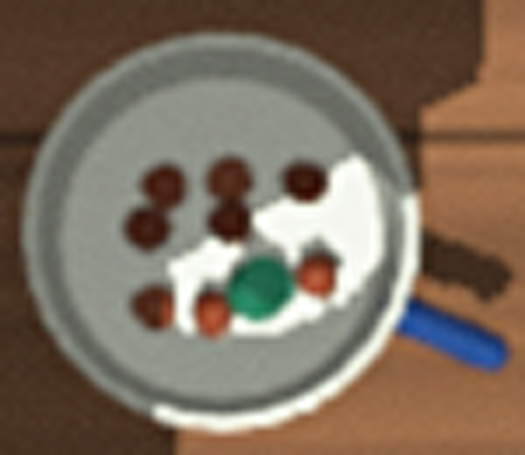

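The tablet leans at (0.515,-0.008) among pebbles. There is clear floor at about (0.539,-0.022), which is 15 mm from q0 and on the stirring circle. Move there.

```bash
python3 -c "
from h import *
shift((.539,-.022,.30),yaw=81.5)"
python3 -m jog '[[-1,[-0.01,-0.05,0],[0,0,0]],[-1,[-0.03,-0.13,0],[0,0,0]],[-1,[-0.05,-0.21,0],[0,0,0]],[-1,[-0.07,-0.29,0],[0,0,0]],[-1,[-0.09,-0.37,0],[0,0,0]],[-1,[-0.11,-0.45,0],[0,0,0]],[-1,[-0.13,-0.53,0],[0,0,0]],[-1,[-0.15,-0.61,0],[0,0,0]]]'
python3 -m jog '[[-1,[0,0,0],[0,0,0]],[-1,[0,0,0],[0,0,0]],[-1,[0,0,0],[0,0,0]]]'
python3 - <<'E'
from h import *
shift((.539,-.022,.30),(.539,-.022,.129),yaw=81.5)
u=lambda a:.06*np.array([np.cos(np.radians(a-171.5)),np.cos(np.radians(a-81.5))])
print("back",u(-100)-u(-86))
for s in(-100,20,140): print(s,[np.round(u(s+15*i)-u(s),3).tolist() for i in range(1,9)])
E
```

```text
t 11.55 pos [0.5085 0.2911 0.2988] toolz [-0.0025 -0.0014 -1.    ] yaw_y 81.52 w 0.0233 gf 88.3 F [-0.1 -0.5 -2.8]
(0.539, -0.022, 0.3) -> [-0.1526, -0.6104, -0.0017]
turn [-0.0003 -0.0004  0.0001]
t: 12.35
position: [0.5379, -0.0228, 0.2995]
ee_rot: [0.074, 0.997, -0.0, -0.001]
wrist_force: [0.1, 0.1, -0.7]
gripper_width: 0.023
grip_force: 88.6
t: 12.65
position: [0.5381, -0.0206, 0.2999]
ee_rot: [0.074, 0.997, 0.0, -0.001]
wrist_force: [0.3, -0.4, -1.9]
gripper_width: 0.0233
grip_force: 88.9
t 12.65 pos [ 0.5381 -0.0206  0.2999] toolz [-1.2e-03  5.0e-04 -1.0e+00] yaw_y 81.53 w 0.0233 gf 88.9 F [ 0.3 -0.4 -1.9]
(0.539, -0.022, 0.3) -> [-0.0022, -0.0026, -0.0001]
(0.539, -0.022, 0.129) -> [-0.0026, -0.0027, 0.3419]
turn [ 0.     -0.0002  0.0001]
back [ 0.01455699 -0.00140168]
-100 [[-0.016, 0.002], [-0.03, 0.007], [-0.043, 0.016], [-0.053, 0.029], [-0.059, 0.043], [-0.062, 0.058], [-0.06, 0.074], [-0.054, 0.089]]
20 [[0.009, 0.013], [0.021, 0.023], [0.036, 0.029], [0.051, 0.031], [0.067, 0.03], [0.081, 0.024], [0.094, 0.015], [0.104, 0.003]]
140 [[0.006, -0.014], [0.009, -0.03], [0.007, -0.045], [0.002, -0.06], [-0.008, -0.073], [-0.02, -0.083], [-0.034, -0.089], [-0.05, -0.091]]
```

```bash
python3 -m jog '[[-1,[-0.002,-0.002,0.08],[0,0,0]],[-1,[-0.002,-0.002,0.16],[0,0,0]],[-1,[-0.002,-0.002,0.24],[0,0,0]],[-1,[-0.002,-0.002,0.28],[0,0,0]],[-1,[-0.002,-0.002,0.31],[0,0,0]],[-1,[-0.002,-0.002,0.31],[0,0,0]]]'
python3 -m jog '[[-1,[0,0,0.01],[0,0,0]],[-1,[0,0,0.02],[0,0,0]],[-1,[0,0,0.03],[0,0,0]],[-1,[0,0,0.03],[0,0,0]],[-1,[0,0,0.03],[0,0,0]]]'
python3 -c "
from h import *
shift((.539,-.022,.13),yaw=81.5)"
```

```text
t: 13.25
position: [0.5376, -0.0209, 0.1434]
ee_rot: [0.073, 0.997, 0.0, -0.002]
wrist_force: [-0.4, -0.4, -0.7]
gripper_width: 0.0227
grip_force: 88.8
t: 13.75
position: [0.5394, -0.0223, 0.1309]
ee_rot: [0.074, 0.997, 0.0, 0.0]
wrist_force: [0.5, -0.9, -0.9]
gripper_width: 0.0227
grip_force: 88.8
t 13.75 pos [ 0.5394 -0.0223  0.1309] toolz [ 2.e-04  0.e+00 -1.e+00] yaw_y 81.52 w 0.0227 gf 88.8 F [ 0.5 -0.9 -0.9]
(0.539, -0.022, 0.13) -> [0.0009, 0.0005, 0.0017]
turn [0. 0. 0.]
```

No contact at the bottom. I'll back up to the handle side, then make the first turn.

```bash
python3 -m jog '[[-1,[0.005,0,0.002],[0,0,0]],[-1,[0.01,0,0.002],[0,0,0]],[-1,[0.015,-0.001,0.002],[0,0,0]],[-1,[0.015,-0.001,0.002],[0,0,0]],[-1,[0.015,-0.001,0.002],[0,0,0]]]'
python3 -m jog '[[-1,[-0.016,0.002,0],[0,0,0]],[-1,[-0.03,0.007,0],[0,0,0]],[-1,[-0.043,0.016,0],[0,0,0]],[-1,[-0.053,0.029,0],[0,0,0]],[-1,[-0.059,0.043,0],[0,0,0]],[-1,[-0.062,0.058,0],[0,0,0]],[-1,[-0.06,0.074,0],[0,0,0]],[-1,[-0.054,0.089,0],[0,0,0]]]'
python3 -m jog '[[-1,[0.009,0.013,0],[0,0,0]],[-1,[0.021,0.023,0],[0,0,0]],[-1,[0.036,0.029,0],[0,0,0]],[-1,[0.051,0.031,0],[0,0,0]],[-1,[0.067,0.03,0],[0,0,0]],[-1,[0.081,0.024,0],[0,0,0]],[-1,[0.094,0.015,0],[0,0,0]],[-1,[0.104,0.003,0],[0,0,0]]]'
python3 - <<'E'
from h import *
from bench import arm
a=np.radians(140);shift((.537+.03*np.cos(a),.008+.03*np.sin(a),.13),yaw=81.5)
c=arm.camera("side");P=cloud(c);H=hsv(c)
g=(H[...,0]>68)&(H[...,0]<95)&(H[...,1]>100)&(np.hypot(P[...,0]-.537,P[...,1]-.008)<.08);print("tab",g.sum(),P[g].mean(0))
cv2.imwrite("pics/s4.png",cv2.resize(c["img"][150:300,220:360],None,fx=4,fy=4))
E
```

```text
t: 14.25
position: [0.5318, -0.0217, 0.1298]
ee_rot: [0.074, 0.997, -0.0, 0.0]
wrist_force: [0.5, 0.9, -1.4]
gripper_width: 0.0229
grip_force: 88.8
t: 15.05
position: [0.565, 0.0192, 0.1296]
ee_rot: [0.074, 0.997, 0.0, -0.0]
wrist_force: [-0.3, 0.4, -1.4]
gripper_width: 0.0233
grip_force: 88.8
t: 15.85
position: [0.5129, 0.0275, 0.1296]
ee_rot: [0.074, 0.997, 0.0, -0.0]
wrist_force: [0.1, -1.3, -1.1]
gripper_width: 0.0228
grip_force: 89.6
t 15.85 pos [0.5129 0.0275 0.1296] toolz [-4.e-04  4.e-04 -1.e+00] yaw_y 81.52 w 0.0228 gf 89.6 F [ 0.1 -1.3 -1.1]
(np.float64(0.5140186667064307), np.float64(0.027283628290596183), 0.13) -> [-0.0024, -0.0002, -0.0007]
turn [ 0.0001 -0.0001  0.0001]
tab 58 [ 0.51447536 -0.00680272  0.03571607]
```

View pics/s4.png

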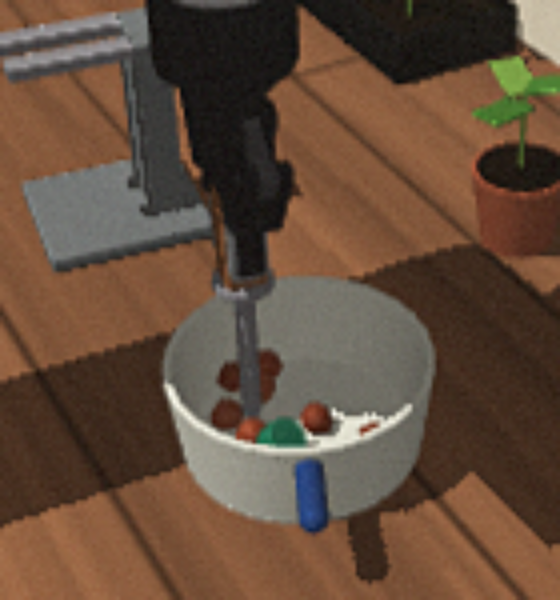

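The rod is down among the pebbles at (248,400), with the tablet and all visible pebbles in the pot and forces small. Continuing with the next 120°, then checking.

```bash
python3 -m jog '[[-1,[0.006,-0.014,0],[0,0,0]],[-1,[0.009,-0.03,0],[0,0,0]],[-1,[0.007,-0.045,0],[0,0,0]],[-1,[0.002,-0.06,0],[0,0,0]],[-1,[-0.008,-0.073,0],[0,0,0]],[-1,[-0.02,-0.083,0],[0,0,0]],[-1,[-0.034,-0.089,0],[0,0,0]],[-1,[-0.05,-0.091,0],[0,0,0]]]'
python3 - <<'E'
from h import *
from bench import arm
a=np.radians(-100);shift((.537+.03*np.cos(a),.008+.03*np.sin(a),.13),yaw=81.5)
c=arm.camera("side");P=cloud(c);H=hsv(c);n=np.hypot(P[...,0]-.537,P[...,1]-.008)
g=(H[...,0]>68)&(H[...,0]<95)&(H[...,1]>100)&(n<.1);print("tab",g.sum(),P[g].mean(0),P[g][:,2].max())
g=((H[...,0]<14)|(H[...,0]>170))&(H[...,1]>120)&(n<.068)&(P[...,2]<.08);print("peb zmax",np.sort(P[g][:,2])[-5:])
E
```

```text
t: 16.7
position: [0.5324, -0.0217, 0.1295]
ee_rot: [0.074, 0.997, -0.0, -0.0]
wrist_force: [-0.8, 0.1, -1.0]
gripper_width: 0.0232
grip_force: 89.6
t 16.7 pos [ 0.5324 -0.0217  0.1295] toolz [-3.e-04 -1.e-04 -1.e+00] yaw_y 81.5 w 0.0232 gf 89.6 F [-0.8  0.1 -1. ]
(np.float64(0.5317905546699921), np.float64(-0.02154423259036624), 0.13) -> [0.0013, 0.0002, -0.001]
turn [-0.     -0.0001 -0.    ]<stdin>:5: RuntimeWarning: Mean of empty slice.
  ret = um.true_divide(
Traceback (most recent call last):
ValueError: zero-size array to reduction operation maximum which has no identity
```

The tablet is now hidden behind the near wall and lying lower, as expected. Second turn.

```bash
python3 -m jog '[[-1,[-0.016,0.002,0],[0,0,0]],[-1,[-0.03,0.007,0],[0,0,0]],[-1,[-0.043,0.016,0],[0,0,0]],[-1,[-0.053,0.029,0],[0,0,0]],[-1,[-0.059,0.043,0],[0,0,0]],[-1,[-0.062,0.058,0],[0,0,0]],[-1,[-0.06,0.074,0],[0,0,0]],[-1,[-0.054,0.089,0],[0,0,0]]]'
python3 -m jog '[[-1,[0.009,0.013,0],[0,0,0]],[-1,[0.021,0.023,0],[0,0,0]],[-1,[0.036,0.029,0],[0,0,0]],[-1,[0.051,0.031,0],[0,0,0]],[-1,[0.067,0.03,0],[0,0,0]],[-1,[0.081,0.024,0],[0,0,0]],[-1,[0.094,0.015,0],[0,0,0]],[-1,[0.104,0.003,0],[0,0,0]]]'
python3 -m jog '[[-1,[0.006,-0.014,0],[0,0,0]],[-1,[0.009,-0.03,0],[0,0,0]],[-1,[0.007,-0.045,0],[0,0,0]],[-1,[0.002,-0.06,0],[0,0,0]],[-1,[-0.008,-0.073,0],[0,0,0]],[-1,[-0.02,-0.083,0],[0,0,0]],[-1,[-0.034,-0.089,0],[0,0,0]],[-1,[-0.05,-0.091,0],[0,0,0]]]'
python3 -m jog '[[-1,[0,0,0],[0,0,0]],[-1,[0,0,0],[0,0,0]]]'
python3 -c "
from h import *
shift((.5318,-.0215,.30),yaw=81.5)"
```

```text
t: 17.55
position: [0.5651, 0.0197, 0.1296]
ee_rot: [0.074, 0.997, 0.0, -0.0]
wrist_force: [-1.2, 0.2, -1.2]
gripper_width: 0.0231
grip_force: 89.6
t: 18.35
position: [0.5133, 0.0276, 0.1299]
ee_rot: [0.074, 0.997, -0.0, 0.0]
wrist_force: [-0.0, -0.2, -2.0]
gripper_width: 0.0232
grip_force: 89.6
t: 19.15
position: [0.5327, -0.0212, 0.1296]
ee_rot: [0.074, 0.997, 0.0, 0.0]
wrist_force: [0.2, 0.6, -1.3]
gripper_width: 0.0233
grip_force: 89.6
t: 19.35
position: [0.5321, -0.0206, 0.1295]
ee_rot: [0.074, 0.997, 0.0, -0.0]
wrist_force: [0.4, -0.0, -1.8]
gripper_width: 0.0232
grip_force: 89.6
t 19.35 pos [ 0.5321 -0.0206  0.1295] toolz [-4.e-04  1.e-04 -1.e+00] yaw_y 81.52 w 0.0232 gf 89.6 F [ 0.4 -0.  -1.8]
(0.5318, -0.0215, 0.3) -> [0.0004, -0.0019, -0.341]
turn [ 0.     -0.0001  0.0001]
```

```bash
python3 -m jog '[[-1,[0,0,-0.03],[0,0,0]],[-1,[0,0,-0.08],[0,0,0]],[-1,[0,0,-0.14],[0,0,0]],[-1,[0,0,-0.2],[0,0,0]],[-1,[0,0,-0.26],[0,0,0]],[-1,[0,0,-0.31],[0,0,0]],[-1,[0,0,-0.34],[0,0,0]],[-1,[0,0,-0.34],[0,0,0]]]'
python3 -c "
from h import *
shift((.5095,.2917,.30),yaw=81.5)"
```

```text
t: 20.15
position: [0.5328, -0.0205, 0.3018]
ee_rot: [0.074, 0.997, 0.0, 0.002]
wrist_force: [0.1, -0.0, -1.7]
gripper_width: 0.0234
grip_force: 89.6
t 20.15 pos [ 0.5328 -0.0205  0.3018] toolz [ 3.8e-03 -1.0e-04 -1.0e+00] yaw_y 81.54 w 0.0234 gf 89.6 F [ 0.1 -0.  -1.7]
(0.5095, 0.2917, 0.3) -> [0.138, 0.6107, 0.0035]
turn [0.0001 0.0006 0.0001]
```

```bash
python3 -m jog '[[-1,[0.01,0.04,0],[0,0,0]],[-1,[0.03,0.12,0],[0,0,0]],[-1,[0.05,0.21,0],[0,0,0]],[-1,[0.07,0.3,0],[0,0,0]],[-1,[0.09,0.39,0],[0,0,0]],[-1,[0.11,0.48,0],[0,0,0]],[-1,[0.13,0.57,0],[0,0,0]],[-1,[0.138,0.61,0],[0,0,0]]]'
python3 -m jog '[[-1,[0,0,0],[0,0,0]],[-1,[0,0,0],[0,0,0]],[-1,[0,0,0],[0,0,0]],[-1,[0,0,0],[0,0,0]],[-1,[0,0,0],[0,0,0]]]'
python3 - <<'E'
from h import *
from bench import arm
shift((.5095,.2917,.166),yaw=81.5)
c=arm.camera("side");P=cloud(c)
m=(abs(P[...,0]-.51)<.05)&(abs(P[...,1]-.29)<.05)&(P[...,2]>.185)&(P[...,2]<.275);q=P[m]
for lo in(.185,.2,.22,.24,.26):
    s=q[(q[:,2]>lo)&(q[:,2]<lo+.02)];print(lo,len(s),s.mean(0) if len(s) else 0)
t=arm.camera("top");cv2.imwrite("pics/f1.png",np.hstack([cv2.resize(c["img"][60:260,170:350],(450,500)),cv2.resize(t["img"][195:260,290:350],(350,500),interpolation=2)[:500]]))
E
```

```text
t: 20.95
position: [0.5072, 0.2945, 0.298]
ee_rot: [0.073, 0.997, -0.0, -0.001]
wrist_force: [-0.4, 0.3, -0.9]
gripper_width: 0.0228
grip_force: 89.6
t: 21.45
position: [0.5089, 0.2902, 0.2997]
ee_rot: [0.075, 0.997, -0.0, 0.0]
wrist_force: [0.6, -0.4, -1.0]
gripper_width: 0.023
grip_force: 89.7
t 21.45 pos [0.5089 0.2902 0.2997] toolz [ 1.e-04 -1.e-04 -1.e+00] yaw_y 81.45 w 0.023 gf 89.7 F [ 0.6 -0.4 -1. ]
(0.5095, 0.2917, 0.166) -> [-0.0007, 0.0032, 0.2674]
turn [-0.      0.     -0.0001]
0.185 27 [0.50949386 0.28597347 0.19714699]
0.2 33 [0.50917692 0.28629483 0.21050082]
0.22 32 [0.50959648 0.28608308 0.22976258]
0.24 38 [0.50914089 0.28592569 0.24978883]
0.26 28 [0.50919778 0.28615751 0.26792941]
```

View pics/f1.png

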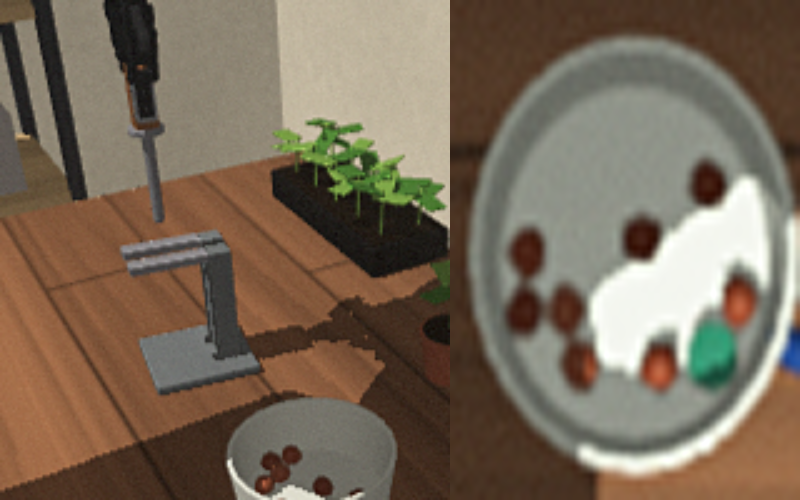

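The pot holds all 8 pebbles and the tablet (at (710,350) right), and the stirrer is still upright above the slot. Lowering it, with a check midway.

```bash
python3 -m jog '[[-1,[-0.001,0.003,0.03],[0,0,0]],[-1,[-0.001,0.003,0.06],[0,0,0]],[-1,[-0.001,0.003,0.09],[0,0,0]],[-1,[-0.001,0.003,0.13],[0,0,0]],[-1,[-0.001,0.003,0.17],[0,0,0]],[-1,[-0.001,0.003,0.2],[0,0,0]],[-1,[-0.001,0.003,0.2],[0,0,0]],[-1,[-0.001,0.003,0.2],[0,0,0]]]'
python3 -c "
from h import *
shift((.5095,.2917,.167),yaw=81.5)"
```

```text
t: 22.35
position: [0.5094, 0.2925, 0.1994]
ee_rot: [0.074, 0.997, -0.0, -0.0]
wrist_force: [0.1, 0.2, -1.8]
gripper_width: 0.0228
grip_force: 89.8
t 22.35 pos [0.5094 0.2925 0.1994] toolz [-7.e-04 -4.e-04 -1.e+00] yaw_y 81.52 w 0.0228 gf 89.8 F [ 0.1  0.2 -1.8]
(0.5095, 0.2917, 0.167) -> [-0.0006, -0.0015, 0.0647]
turn [-0.0001 -0.0001  0.0001]
```

```bash
python3 -m jog '[[-1,[0,-0.001,0.02],[0,0,0]],[-1,[0,-0.001,0.04],[0,0,0]],[-1,[0,-0.001,0.055],[0,0,0]],[-1,[0,-0.001,0.062],[0,0,0]],[-1,[0,-0.001,0.065],[0,0,0]],[-1,[0,-0.001,0.065],[0,0,0]],[-1,[0,-0.001,0.065],[0,0,0]]]'
python3 -c "
from h import *
shift((.5095,.2917,.166),yaw=81.5)"
```

```text
t: 23.05
position: [0.5095, 0.2922, 0.1674]
ee_rot: [0.074, 0.997, 0.0, 0.0]
wrist_force: [-0.1, 0.5, -1.0]
gripper_width: 0.0229
grip_force: 89.8
t 23.05 pos [0.5095 0.2922 0.1674] toolz [ 4.e-04  2.e-04 -1.e+00] yaw_y 81.52 w 0.0229 gf 89.8 F [-0.1  0.5 -1. ]
(0.5095, 0.2917, 0.166) -> [-0.0001, -0.0009, 0.0029]
turn [0.     0.0001 0.0001]
```

```bash
python3 -m jog '[[-1,[0,0,0.002],[0,0,0]],[-1,[0,0,0.003],[0,0,0]],[-1,[0,0,0.003],[0,0,0]],[0,[0,0,0.003],[0,0,0]],[1,[0,0,0.003],[0,0,0]],[1,[0,0,0.003],[0,0,0]],[1,[0,0,0.003],[0,0,0]],[1,[0,0,0.003],[0,0,0]]]'
python3 -m jog '[[1,[0,0,0],[0,0,0]],[1,[0,0,0],[0,0,0]],[1,[0,0,0],[0,0,0]],[1,[0,0,-0.03],[0,0,0]],[1,[0,0,-0.09],[0,0,0]],[1,[0,0,-0.17],[0,0,0]],[1,[0,0,-0.25],[0,0,0]],[1,[0,0,-0.25],[0,0,0]]]'
python3 - <<'E'
from h import *
from bench import arm
shift()
c=arm.camera("side");P=cloud(c);z=P[...,2]
m=(z>.2)&(z<.225)&(abs(P[...,0]-.51)<.04)&(abs(P[...,1]-.29)<.04);print("grip",m.sum(),rect(P[m]),P[m].max(0))
t=arm.camera("top");P=cloud(t);H=hsv(t);n=np.hypot(P[...,0]-.537,P[...,1]-.008)
for nm,g in(("tab",(H[...,0]>68)&(H[...,0]<95)),("peb",(H[...,0]<14)|(H[...,0]>170))):
    g=g&(H[...,1]>100)&(n<.068)&(P[...,2]<.06)&(P[...,2]>.01);print(nm,g.sum(),"rmax",n[g].max(),"zmax",P[...,2][g].max())
cv2.imwrite("pics/f2.png",np.hstack([cv2.resize(c["img"][60:260,170:350],(450,500)),cv2.resize(t["img"][195:260,290:350],(350,500),interpolation=2)]))
E
```

```text
t: 23.85
position: [0.5094, 0.2921, 0.1657]
ee_rot: [0.074, 0.997, 0.0, 0.0]
wrist_force: [-0.4, -0.7, 0.7]
gripper_width: 0.0856
grip_force: 0.0
t: 24.65
position: [0.512, 0.2936, 0.298]
ee_rot: [0.074, 0.997, 0.003, 0.004]
wrist_force: [0.0, -0.3, 0.5]
gripper_width: 0.0855
grip_force: 0.0
t 24.65 pos [0.512  0.2936 0.298 ] toolz [ 0.0091  0.0052 -0.9999] yaw_y 81.52 w 0.0855 gf 0.0 F [ 0.  -0.3  0.5]
grip 98 [array([0.5103, 0.2903]), array([0.0282, 0.0239]), np.float64(79.108)] [0.52312314 0.30610367 0.2193246 ]
tab 53 rmax 0.06304085800154735 zmax 0.02656442106365775
peb 190 rmax 0.06576480645530672 zmax 0.030537962549512576
```

View pics/f2.png

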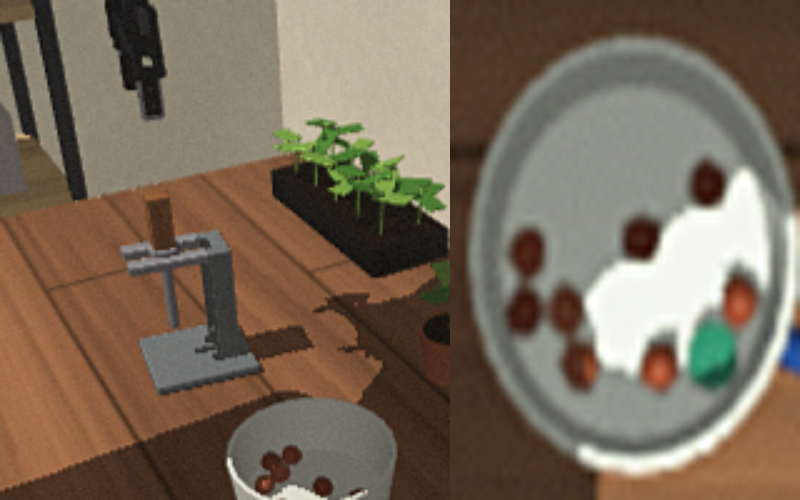

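The stirrer hangs upright in the slot (left, grip at (160,220)), the gripper is clear above it, and all 8 pebbles and the tablet are in the pot (right). Handing in.

```bash
python3 -m jog '[[1,[0,0,0],[0,0,0]],[1,[0,0,0],[0,0,0]],[1,[0,0,0],[0,0,0]],[1,[0,0,0],[0,0,0]]]'; python3 -c "
from bench import arm
print(arm.sign_off())"
```

```text
t: 25.15
position: [0.5091, 0.2919, 0.2899]
ee_rot: [0.074, 0.997, -0.0, -0.001]
wrist_force: [0.5, 0.5, -0.0]
gripper_width: 0.0851
grip_force: 0.0
the job is handed in; nothing more can be done
None
```

The job is handed in at about 25 s, no verdict shown: the middle tablet is in the pot, I stirred two anticlockwise turns from the handle side, and the final pictures show the stirrer hanging upright in the slot with all 8 pebbles and the tablet in the pot.

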